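Refill the spring-lift plaster dispenser, oldest carton on top

ROBOT

A 6-joint arm with a two-finger parallel gripper is mounted at the origin on a cart in front of the work surface, level with it; the furniture and walls round the work are solid. World frame = base frame: x ahead of the robot, y to its left, z up, the work surface at z = 0. Lengths are in m, angles in rad, forces in N, time in s.
With the tool pointing down it reaches from about 0.35 to 0.725 m from the base axis. Payload 4.3 kg.
Tool frame: the origin (TCP) lies midway between the tips of the shut fingers; the grasp point (between the pads) lies 19 mm behind it (pinch_z is the distance from the TCP to the grasp point, in m); z points along the fingers, y is the line along which they close (so a half turn about z gives the same grasp; the last joint's range is limited). The gripper opens to 85 mm and grips with 20 to 120 N. Pads are 22 mm wide; open, the fingers measure 114 mm over their backs; the gripper's body (76 mm by 85 mm) begins 54 mm behind the grasp point. The pads swing forward as they close: fully open they stand 13 mm farther back than shut.
Start: joints at [-1.361, 0.377, 0.081, 1.274, 0, 1.46], TCP at [0.181, -0.546, 0.231] pointing down, gripper open.
Joint ranges: [-2.72, 2.72], [-0.84, 1.66], [-1.02, 1.22], [-1.77, 2.12], [-1.37, 1.28], [-3.14, 3.14]. Speed limits (rad/s): [2.57, 2.57, 3.14, 3.14, 3.14, 3.14].

INTERFACE

Orientations are given as a rotation vector (axis times angle).
In Python, from plant import * gives the robot as it stands. The module is installed in compiled form; this text tells all that it offers.
- The arm moves only by the tool send_rows, never from a script. Its argument "motion" is a list of rows, each a list of 4 numbers: the shift along the tool's x, y, z in m, then the turn about the tool's z in degrees. In form: [[dx, dy, dz, spin], ...]. A call has 1 to 8 rows; each row is the pose to reach, as a shift and turn from the pose commanded when the call began, along the tool's axes at that moment; what a row does not reach only later rows make up. A row lasts 1/10 s, in which the tool goes at most 50 mm and 8.59 degrees, less where a joint would pass 70% of its speed; a pose out of reach is approached as far as the arm can. A call with a gripper value outside its range is refused whole. "fingers" is the closure, from 0 (fully open) to 1 (shut), set as the call begins (left out, the last holds). The fingers move at their own pace and stop on an object; "squeeze" is the grip in N (left out, the last holds). Time passes only in rows, so rows that repeat a pose let the fingers close. It gives the time, the measured TCP pose, the force, the opening and the grip force at its end, in the units of the state.
- state(): the state, without advancing time (a new reading comes with each control period).
- get_image(name): name is "side" or "top"; returns a dict with "frame" (420x560x3 uint8, red, green, blue), "intrinsics" (3x3 intrinsics, pixels), "k1" (the pictures are not rectified: a ray, as slopes to the right and down, at radius r is drawn at 1 + k1 r^2 times it, then the intrinsics apply), "R" (3x3) and "t" (3): a world point X has camera coordinates R X + t. Camera axes: x right, y down, z forward; pixel columns grow to the right and rows downward; lengths in m; the calibration is good to about 2 mm. A picture is of the moment at which its call begins. There is no depth.
- finish_job(): hands the job in; it is judged then, once.
The state is a dict: "t": time; "joint_pos": joint angles; "qd": joint speeds; "joint_efforts": joint torques, N m; "eef_pos": TCP position; "orientation": TCP orientation; "ft_force": force on the tool from outside, world axes, zero at the start; "moment": the same for the moment, N m; "opening": finger opening in m; "finger_force": force on a finger pad.
Only numpy, scipy, OpenCV 4.12 (cv2) and the standard library are available. Lean on these libraries where they do the work, as an engineer would, in place of code of your own. Each camera call takes 0.05 s, during which the arm holds its last target. There are 200 camera calls.

TASK

Refill the spring-lift dispenser with the new plaster cartons from the table: squeeze the push button of its keeper and pull the keeper out until the button pops into the outer hole, then lift the one old carton off the platform and set it down on the table. Stack every new carton flat on the platform, which sinks under them, and put the old carton back on top so that it is used first. Finally push the keeper back in over the stack until its button pops into the inner hole; leave the taller test carton where it stands.

Things in the scene. Friction and masses are not known exactly. Their poses are not given: they have to be found in the camera images.
- dispenser: spring-lift dispenser fixed to the table: base plate 115 x 295 x 8 mm, a steel well between two end walls, a column behind each, a tube for the keeper at the top. Origin on the table under the well's centre; z up, y along the cartons' length from the well towards the keeper, x across. The table 90 to 160 mm out from the origin along its -x, y 0 to +170 mm, is clear to set things down
- well_mouth (a point): centre of the well's mouth, 200 mm above the table, axes as the dispenser's. The well is 66 mm (x) by 104 mm (y) inside. Its end walls fold 18 mm round the corners, so the long sides are open for fingers over 68 mm in the middle. Above the mouth flared lips rise to 214 mm, 6 mm outwards. The column at y = -54 to -82 mm is 212 mm high
- platform_top (a point): centre of the top face of the sprung platform (58 x 92 mm) on which the cartons stand; 182 mm above the table when empty
- platform (a joint): how far the platform has sunk, m: 0 empty, 0.17 at the bottom stop. Spring 36 N/m, damped, settles in about 2 s. Preloaded: the first carton sinks it about 6 mm, each further one 41 mm, so the top carton always comes to rest with its underside near 176 mm and its top near 216 mm above the table (up to 12 mm off)
- keeper (a joint): how far the keeper is pulled out along the dispenser's +y, m: 0 in the inner hole (shut), 0.050 in the outer hole. End stops at -0.0015 and 0.0515: let go at a stop, its button pops out. In between it stays where it is left (1.5 N friction). Shut, its strap reaches 21 mm over the end of the top carton and blocks it; pulled out, it is 26 mm clear of the well
- keeper_grip (a point): centre of the keeper's sleeve (28 mm along the dispenser's x, 50 along y, 27 high) on the 20 mm square tube, 213 mm above the table, axes as the dispenser's. Pinch it here across x, 38 mm over sleeve and button: one finger presses the button, and the keeper is free while squeezed. A strap 24 mm wide (44 at its tip) runs over the sleeve and towards the well, 233 to 236 mm above the table
- keeper_button (a joint): how far the push button is pressed, m: 0 popped out (keeper locked in a hole), 0.009 fully in (6.6 N; the keeper slides freely from 0.004). Near 0.0035 when let go between the holes. If the pinch is off centre towards the button by over 3 mm, the other finger meets the sleeve before the button is in far enough
- button_face (a point): centre of the face of the round push button, 15 mm in diameter, standing 10 mm out of the -x side of the keeper's sleeve
- carton_old: the old carton, on the platform in the well at the start: plaster carton, 60 mm (its x) by 98 mm (its y) by 40 mm high, about 150 g (5 percent either way); origin at the centre of its underside, z up. Either way round about z is alike
- carton_1: a new carton lying flat on the table right of the dispenser (two to four of the four are there, the others absent): plaster carton, 60 mm (its x) by 98 mm (its y) by 40 mm high, about 150 g (5 percent either way); origin at the centre of its underside, z up. Either way round about z is alike
- carton_2: a new carton lying flat on the table right of the dispenser (two to four of the four are there, the others absent): plaster carton, 60 mm (its x) by 98 mm (its y) by 40 mm high, about 150 g (5 percent either way); origin at the centre of its underside, z up. Either way round about z is alike
- carton_3: a new carton lying flat on the table right of the dispenser (two to four of the four are there, the others absent): plaster carton, 60 mm (its x) by 98 mm (its y) by 40 mm high, about 150 g (5 percent either way); origin at the centre of its underside, z up. Either way round about z is alike
- carton_4: a new carton lying flat on the table right of the dispenser (two to four of the four are there, the others absent): plaster carton, 60 mm (its x) by 98 mm (its y) by 40 mm high, about 150 g (5 percent either way); origin at the centre of its underside, z up. Either way round about z is alike
- test_carton: a taller carton of another kind, 60 x 120 x 66 mm, standing on the table beyond the new ones; not part of the job, stays where it is; origin at the centre of its underside
Mind the look-alikes: they are no part of the job. Leave any orange look-alike of the carton_3 alone. What is shaped like the carton_old but yellow is not meant.

How it is judged:
On the way, in this order (a step that is already met when the one before it is completed fails the run):
1. the keeper is pulled out and its button has popped into the outer hole (value of joint keeper above 0.045 m and value of joint keeper_button below 0.002 m), for 0.2 s.
2. the old carton is out of the well, down beside the dispenser (horizontal distance between carton_old and well_mouth above 0.09 m and height (world z) of carton_old below 0.1 m), for 0.2 s.
3. every new carton lies flat in the well, the platform has sunk under them, and the old one is still outside (horizontal distance between each of carton_1, carton_2, carton_3, carton_4 and well_mouth below 0.015 m and height (world z) of each of carton_1, carton_2, carton_3, carton_4 below 0.2 m and angle between the z axis of each of carton_1, carton_2, carton_3, carton_4 and the z axis of dispenser, either way round below 0.15 rad and value of joint platform above 0.035 m and horizontal distance between carton_old and well_mouth above 0.09 m), for 0.3 s.
4. the old carton lies flat in the well on top of the new ones (horizontal distance between each of carton_old, carton_1, carton_2, carton_3, carton_4 and well_mouth below 0.015 m and height (world z) of each of carton_old, carton_1, carton_2, carton_3, carton_4 below 0.2 m and angle between the z axis of each of carton_old, carton_1, carton_2, carton_3, carton_4 and the z axis of dispenser, either way round below 0.15 rad and z of each of carton_1, carton_2, carton_3, carton_4 in the frame of carton_old below -0.03 m), for 0.3 s.
5. the keeper is pushed in over the stack and its button has popped into the inner hole (value of joint keeper below 0.005 m and value of joint keeper_button below 0.002 m), for 0.2 s.
At the end, for the whole second after the job is handed in: Every new carton and the old one are in the well within 15 mm of its axis, flat within 0.15 rad, undersides below 200 mm, at rest, the old one above all new ones; the platform has sunk more than 70 mm; the keeper is in (joint under 5 mm) with its button popped out (pressed less than 2 mm) (all of step 4 and all of step 5 and value of joint platform above 0.07 m and linear speed of each of carton_1, carton_2, carton_3, carton_4, carton_old below 0.03 m/s); the robot touches nothing.
It fails at once if the taller test carton is shifted more than 6 cm or knocked over (distance of test_carton from where it was at the start of the episode above 0.06 m or angle between test_carton's own z axis and vertical above 0.5 rad).
Of carton_1, carton_2, carton_3, carton_4 only 2 to 4 are there at a start; the rules pass over those that are not, and their reading is None.
At some moment in a run one of carton_1, carton_2, carton_3, carton_4 may be knocked a few centimetres aside while the robot is not near it.
Once in a run the grip may slacken for a moment while it holds something.
It also fails if it takes over 210 s, if anything falls off the work surface, if the arm or the gripper's body presses on something with over 40 N, if the wrist force passes 120 N, or if a joint passes its speed limit or range.

## Working session

There is one attempt and no reset: what is moved stays moved. The work goes in short steps, Python scripts to look and compute and a tool call to move; the robot and the scene stay as the last step left them, time stands still between calls to the robot, and variables do not carry over. Pictures are saved under pics/ and viewed, at most 14 in all, crops included, and the job is handed in when it is done.

Besides the shell and the picture viewer there is one more tool, called after "Emit:" as name(argument=value, ...) on one line, values as JSON. send_rows: Moves the arm, as the interface text tells. Its arguments: {"type":"object","properties":{"motion":{"type":"array","items":{"type":"array","items":{"type":"number"}}},"fingers":{"type":"number"},"squeeze":{"type":"number"}},"required":["motion"]}

```bash
mkdir -p pics
cat > h.py <<'E'
from plant import *
import numpy as np, cv2
from scipy.spatial.transform import Rotation as Ro
def grab(n,fn=None):
    d=get_image(n)
    if fn: cv2.imwrite('pics/'+fn,d['frame'][:,:,::-1])
    return d
def ray(d,u,v):
    K=np.array(d['intrinsics']);k=d['k1']
    p=np.array([(u-K[0,2])/K[0,0],(v-K[1,2])/K[1,1]]);q=p.copy()
    for _ in range(20): q=p/(1+k*(q@q))
    R=np.array(d['R']);t=np.array(d['t'])
    return -R.T@t, R.T@np.array([q[0],q[1],1])
def onz(d,u,v,z):
    o,r=ray(d,u,v); return o+r*(z-o[2])/r[2]
def proj(d,X):
    c=np.array(d['R'])@np.array(X,float)+np.array(d['t']);p=c[:2]/c[2];p=p*(1+d['k1']*(p@p));K=np.array(d['intrinsics'])
    return p*[K[0,0],K[1,1]]+[K[0,2],K[1,2]]
E
python3 - <<'E'
from h import *
for n in('top','side'):
    d=grab(n,n+'0.png');print(n,np.round(-np.array(d['R']).T@d['t'],3),np.round(d['R'],3).tolist(),np.round(d['intrinsics'],1).tolist(),d['k1'])
s=state();print({k:np.round(v,3).tolist() for k,v in s.items()})
E
```

```text
top [ 0.448 -0.056  1.161] [[-0.021, -1.0, 0.008], [-0.996, 0.02, -0.09], [0.09, -0.01, -0.996]] [[388.2, 0.0, 283.0], [0.0, 388.2, 208.2], [0.0, 0.0, 1.0]] -0.03931483805051311
side [1.047 0.422 1.244] [[-0.674, 0.738, -0.008], [0.615, 0.556, -0.559], [-0.408, -0.381, -0.829]] [[455.8, 0.0, 284.1], [0.0, 455.8, 216.5], [0.0, 0.0, 1.0]] -0.05036239216855942
{'t': 0.1, 'joint_pos': [-1.361, 0.378, 0.08, 1.274, 0.0, 1.461], 'qd': [0.0, -0.002, 0.004, -0.001, 0.002, 0.0], 'joint_efforts': [0.001, -46.469, 27.058, 0.012, -0.0, -0.0], 'eef_pos': [0.181, -0.545, 0.23], 'orientation': [-3.1, -0.5, 0.0], 'ft_force': [0.07, -0.042, 0.096], 'moment': [-0.023, -0.023, 0.0], 'finger_force': 0.0, 'opening': 0.085}
```

View pics/top0.png

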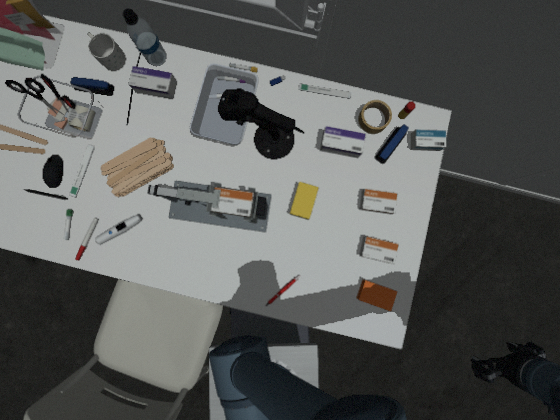

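View pics/side0.png

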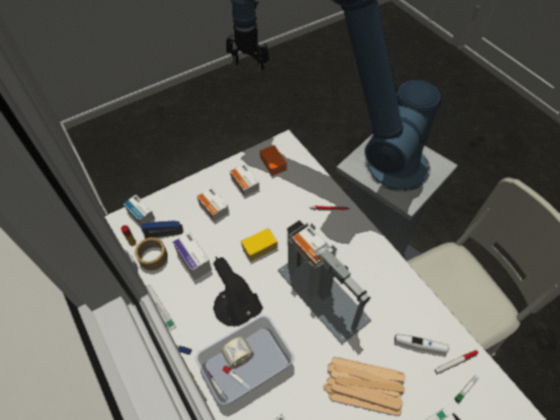

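Run:
```python
import cv2,numpy as np
t=cv2.imread('pics/top0.png')
a=cv2.resize(t[110:320,290:460],None,fx=2.8,fy=2.8,interpolation=3)
b=cv2.resize(t[165:245,140:290],None,fx=5.2,fy=5.2,interpolation=3)
cv2.imwrite('pics/c1.png',a);cv2.imwrite('pics/c2.png',b)
s=cv2.imread('pics/side0.png')
cv2.imwrite('pics/c3.png',cv2.resize(s[210:350,270:390],None,fx=4.2,fy=4.2,interpolation=3))
```

```text
(no output)
```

View pics/c1.png

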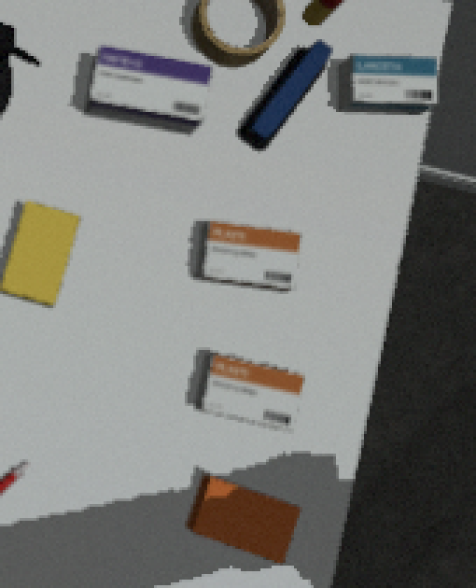

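View pics/c2.png

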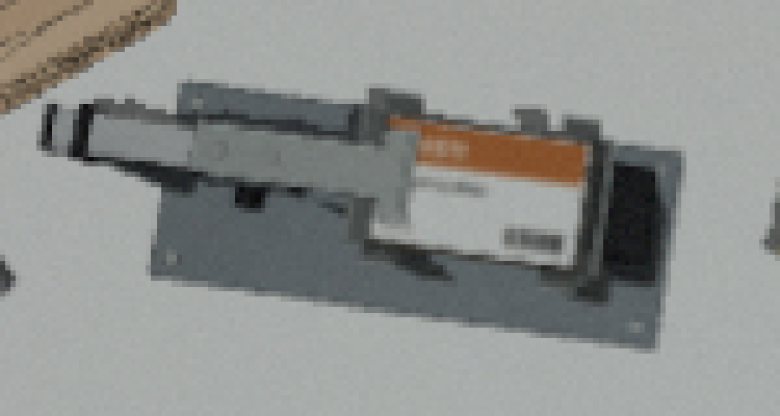

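View pics/c3.png

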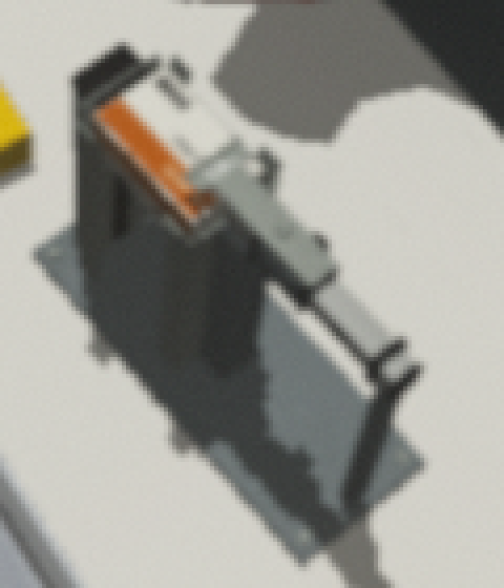

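```bash
cat >> h.py <<'E'
def fitrect(P,L,W):
    # P: 4x2 in order; rigid fit of rectangle L (along first edge) x W
    M=np.array([[-L/2,W/2],[L/2,W/2],[L/2,-W/2],[-L/2,-W/2]])
    c=P.mean(0);H=M.T@(P-c);U,S,V=np.linalg.svd(H);R=V.T@np.diag([1,np.sign(np.linalg.det(V.T@U.T))])@U.T
    r=(M@R.T+c-P); return c,np.degrees(np.arctan2(R[1,0],R[0,0])),np.abs(r).max()*1000
E
python3 - <<'E'
from h import *
d=grab('top')
def W(pts,off,s,z): return np.array([onz(d,off[0]+(u+.5)/s-.5,off[1]+(v+.5)/s-.5,z)[:2] for u,v in pts])
def sh(n,P):
    print(n,P.mean(0).round(4),[np.linalg.norm(P[i]-P[(i+1)%4]).round(3) for i in range(4)],[np.degrees(np.arctan2(*(P[i]-P[j])[::-1])).round(1) for i,j in((0,1),(3,2))])
c2=((140,165),5.2);c1=((290,110),2.8)
base=W([(182,82),(684,152),(657,349),(150,275)],*c2,.008);sh('base',base)
r=W([(590,143),(572,270)],*c2,.216);print('old right edge',r.round(4).tolist())
for n,p in(('A',[(209,221),(301,233),(293,291),(203,278)]),('B',[(213,351),(304,374),(295,431),(203,408)]),('orange',[(208,476),(300,508),(284,563),(190,528)])): sh(n,W(p,*c1,.04))
sh('test',W([(98,47),(212,65),(200,124),(90,103)],*c1,.066))
sh('lips',W([(370,90),(603,120),(605,298),(352,255)],*c2,.214))
print('sleeve z226',W([(190,135),(195,175),(250,207)],*c2,.213).tolist())
print('column',W([(660,165),(645,280)],*c2,.212).tolist())
E
```

```text
base [0.5631 0.1205] [np.float64(0.293), np.float64(0.114), np.float64(0.294), np.float64(0.113)] [np.float64(80.8), np.float64(80.6)]
old right edge [[0.5743, 0.007], [0.5144, 0.0163]]
A [ 0.5645 -0.3494] [np.float64(0.097), np.float64(0.062), np.float64(0.095), np.float64(0.06)] [np.float64(81.5), np.float64(80.6)]
B [ 0.4243 -0.3458] [np.float64(0.097), np.float64(0.059), np.float64(0.098), np.float64(0.06)] [np.float64(74.6), np.float64(74.7)]
orange [ 0.2945 -0.3321] [np.float64(0.1), np.float64(0.058), np.float64(0.102), np.float64(0.056)] [np.float64(69.6), np.float64(68.3)]
test [ 0.7412 -0.2453] [np.float64(0.12), np.float64(0.064), np.float64(0.115), np.float64(0.06)] [np.float64(79.9), np.float64(78.0)]
lips [0.5531 0.0583] [np.float64(0.112), np.float64(0.084), np.float64(0.121), np.float64(0.079)] [np.float64(81.4), np.float64(79.2)]
sleeve z226 [[0.5824094268630506, 0.1968440010649996], [0.5632710412385985, 0.1943800222299057], [0.5475231407266319, 0.16825828982911706]]
column [[0.5636972675121686, -0.02568059736811832], [0.5093172038344141, -0.017690014846748273]]
```

```bash
cat >> h.py <<'E'
YAW=-9.3
a=np.radians(YAW);DX=np.array([np.cos(a),np.sin(a)]);DY=np.array([-np.sin(a),np.cos(a)]);WELL=np.array([.553,.0588])
def disp(x,y): return WELL+x*DX+y*DY
def go(xy,z,yaw=YAW,s=None):
    s=s or state();R=Ro.from_rotvec(s['orientation']).as_matrix();p=np.array(s['eef_pos'])
    m=R.T@(np.array([xy[0],xy[1],z])-p)
    cur=np.degrees(np.arctan2(R[1,1],R[0,1]));sp=-(yaw-cur);sp=(sp+90)%180-90
    print('t',round(s['t'],2),'pos',p.round(4),'rel disp',((p[:2]-WELL)@DX).round(4),((p[:2]-WELL)@DY).round(4),'yaw',cur.round(1),'tilt',np.round(R[:,2],3),'op',round(s['opening'],4),'F',np.round(s['ft_force'],1),'ff',round(s['finger_force'],1),'j',np.round(s['joint_pos'],2))
    print('  shift',m.round(4),'spin',round(sp,1))
E
python3 -c "
from h import *
go(disp(0,.107),.30); go(disp(0,.107),.19)"
```

```text
t 0.15 pos [ 0.1806 -0.5454  0.2306] rel disp -0.2698 -0.6564 yaw -71.7 tilt [-0.     0.002 -1.   ] op 0.0855 F [-0.6 -1.1  0.4] ff 0.0 j [-1.36  0.38  0.08  1.27 -0.    1.46]
  shift [ 0.593  -0.5514 -0.0685] spin -62.4
t 0.15 pos [ 0.1806 -0.5454  0.2306] rel disp -0.2698 -0.6564 yaw -71.7 tilt [-0.     0.002 -1.   ] op 0.0855 F [-0.6 -1.1  0.4] ff 0.0 j [-1.36  0.38  0.08  1.27 -0.    1.46]
  shift [ 0.593  -0.5512  0.0415] spin -62.4
```

Emit:
send_rows(motion=[[0,0,-0.05,0],[0.035,-0.033,-0.07,-8],[0.07,-0.066,-0.07,-16],[0.105,-0.099,-0.07,-24],[0.14,-0.132,-0.07,-32],[0.175,-0.165,-0.07,-40],[0.21,-0.198,-0.07,-48],[0.245,-0.231,-0.07,-56]], fingers=0, squeeze=30)

```text
t: 0.95
eef_pos: [0.3411, -0.2476, 0.3012]
orientation: [2.499, 1.904, 0.0]
ft_force: [0.9, -0.4, 0.2]
opening: 0.0851
finger_force: 0.0
```

```bash
python3 -c "
from h import *
go(disp(0,.107),.30)"
```

```text
t 0.95 pos [ 0.3411 -0.2476  0.3012] rel disp -0.1596 -0.3367 yaw -15.4 tilt [ 0.  0. -1.] op 0.0851 F [ 0.9 -0.4  0.2] ff 0.0 j [-0.78  0.05 -0.15  1.37  0.    1.06]
  shift [0.4581 0.1117 0.0012] spin -6.1
```

Emit:
send_rows(motion=[[0.045,0.011,0,-6],[0.09,0.022,0,-6],[0.138,0.034,0,-6],[0.186,0.045,0,-6],[0.234,0.057,0,-6],[0.282,0.069,0,-6],[0.33,0.08,0,-6],[0.37,0.09,0,-6]])

```text
t: 1.75
eef_pos: [0.5279, 0.0849, 0.3009]
orientation: [-2.399, -2.028, 0.0]
ft_force: [-0.2, -0.3, 0.5]
opening: 0.0857
finger_force: 0.0
```

```bash
python3 -c "
from h import *
go(disp(0,.107),.30)"
```

```text
t 1.75 pos [0.5279 0.0849 0.3009] rel disp -0.029 0.0217 yaw -9.6 tilt [-0.  0. -1.] op 0.0857 F [-0.2 -0.3  0.5] ff 0.0 j [0.04 0.29 0.13 1.42 0.   1.78]
  shift [0.0854 0.0286 0.0009] spin -0.3
```

Emit:
send_rows(motion=[[0.045,0.015,0,0],[0.085,0.0295,0,0],[0.085,0.0295,0.03,0],[0.085,0.0295,0.06,0],[0.085,0.0295,0.09,0],[0.085,0.0295,0.11,0],[0.085,0.0295,0.11,0]])

```text
t: 2.45
eef_pos: [0.568, 0.1608, 0.1875]
orientation: [-2.398, -2.024, 0.01]
ft_force: [-1.9, -0.5, -0.7]
opening: 0.0857
finger_force: 0.0
```

Run:
```python
from h import *
go(disp(0.001,.107),.19)
d=grab('top');s=grab('side')
A=cv2.resize(d['frame'][150:250,130:290],None,fx=2.5,fy=2.5,interpolation=2)
B=cv2.resize(s['frame'][190:350,250:410],None,fx=2.5,fy=2.5,interpolation=2)
B=cv2.copyMakeBorder(B,0,0,0,0,0);A=cv2.copyMakeBorder(A,0,150,0,0,0)
cv2.imwrite('pics/g1.png',np.hstack([A,B])[:,:,::-1])
```

```text
t 2.45 pos [0.568  0.1608 0.1875] rel disp -0.0017 0.1031 yaw -9.7 tilt [-0.007 -0.001 -1.   ] op 0.0857 F [-1.9 -0.5 -0.7] ff 0.0 j [ 0.17  0.43  0.05  1.19 -0.    1.91]
  shift [ 0.004   0.0027 -0.0026] spin -0.4
```

View pics/g1.png

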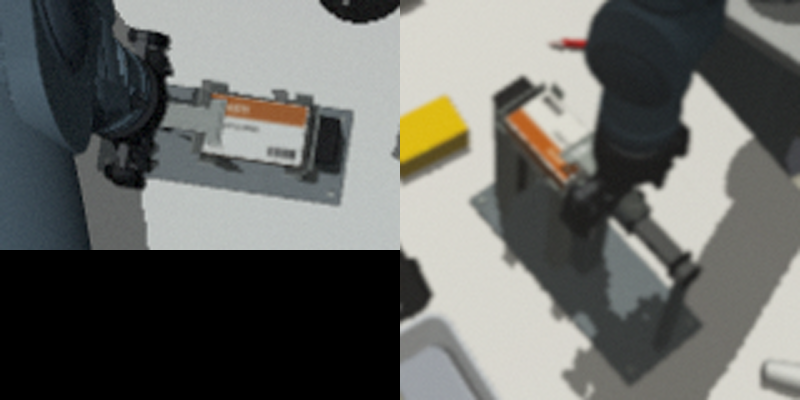

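The gripper is over the sleeve, fingers on both sides (side view about (620,200)), with the strap over the carton end. I'll settle and close.

Emit:
send_rows(motion=[[0.003,0.002,-0.002,0],[0.003,0.002,-0.002,0],[0.003,0.002,-0.002,0]])

```text
t: 2.85
eef_pos: [0.5742, 0.164, 0.1947]
orientation: [2.4, 2.025, 0.004]
ft_force: [-0.5, 0.7, 0.4]
opening: 0.0851
finger_force: 0.0
```

Emit:
send_rows(motion=[[0,0,0,0],[0,0,0,0],[0,0,0,0],[0,0,0,0],[0,0,0,0],[0,0,0,0],[0,0,0,0],[0,0,0,0]], fingers=1, squeeze=25)

```text
t: 3.65
eef_pos: [0.5715, 0.1641, 0.1933]
orientation: [-2.399, -2.025, 0.003]
ft_force: [-5.3, 0.4, 4.1]
opening: 0.0376
finger_force: 24.7
```

```bash
python3 -c "
from h import *
go(disp(0.001,.107),.19)"
```

```text
t 3.65 pos [0.5715 0.1641 0.1933] rel disp 0.0012 0.1069 yaw -9.7 tilt [-0.003  0.    -1.   ] op 0.0376 F [-5.3  0.4  4.1] ff 24.7 j [0.17 0.43 0.06 1.21 0.   1.91]
  shift [ 0.0001 -0.0002  0.0033] spin -0.4
```

Emit:
send_rows(motion=[[0,0,0,0],[0,0,0,0],[0,0,0,0]])

```text
t: 3.95
eef_pos: [0.5715, 0.1641, 0.1933]
orientation: [-2.399, -2.025, 0.003]
ft_force: [-4.3, 1.7, 4.3]
opening: 0.0377
finger_force: 24.7
```

Emit:
send_rows(motion=[[0,-0.0015,0,0],[0,-0.003,0,0],[0,-0.003,0,0],[0,-0.003,0,0]])

```text
t: 4.35
eef_pos: [0.5699, 0.1644, 0.1933]
orientation: [-2.401, -2.026, 0.001]
ft_force: [-4.8, 0.7, 4.5]
opening: 0.0378
finger_force: 24.8
```

Run:
```python
from h import *
d=grab('top');s=grab('side')
A=cv2.resize(d['frame'][155:235,130:230],None,fx=4,fy=4,interpolation=2)
B=cv2.resize(s['frame'][230:330,290:390],None,fx=4,fy=4,interpolation=2)
A=cv2.copyMakeBorder(A,0,80,0,0,0)
cv2.imwrite('pics/g2.png',np.clip(np.hstack([A,B])[:,:,::-1]*1.6,0,255))
```

```text
[ WARN:0@0.658] global loadsave.cpp:1063 imwrite_ Unsupported depth image for selected encoder is fallbacked to CV_8U.
```

View pics/g2.png

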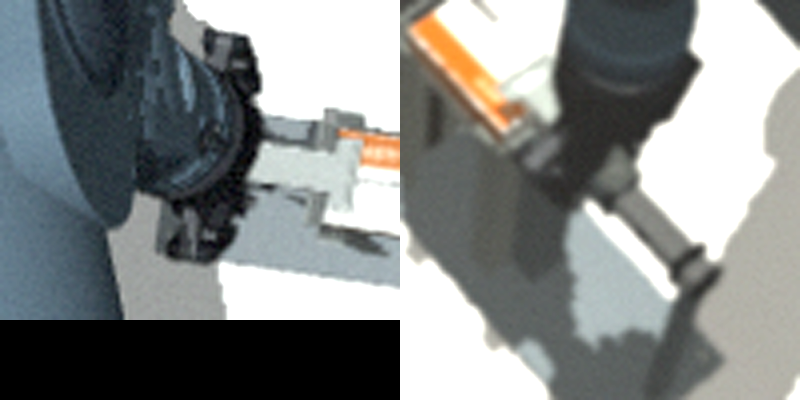

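Run:
```python
from h import *
d=grab('side');t=grab('top')
def q(n,x,y,z):
    p=np.r_[disp(x,y),z];a=proj(d,p);b=proj(t,p)
    print(n,'c3',((a-[270,210]+.5)*4.2-.5).round(),'g2',((a-[290,230]+.5)*4-.5+[400,0]).round(),'c2',((b-[140,165]+.5)*5.2-.5).round())
for y in(28,82,107,132,140,200): q(('L',y),.012,y/1000,.236);q(('R',y),-.012,y/1000,.236)
q('btn',-.024,.107,.213);q('btnopp',.014,.107,.213)
q('carton',.030,.049,.216);q('carton',-.030,-.049,.216);q('carton',.03,-.049,.216)
```

```text
('L', 28) c3 [194. 164.] g2 [505.  76.] c2 [419. 151.]
('R', 28) c3 [224. 143.] g2 [533.  56.] c2 [411. 203.]
('L', 82) c3 [253. 226.] g2 [561. 135.] c2 [304. 135.]
('R', 82) c3 [283. 203.] g2 [590. 114.] c2 [296. 186.]
('L', 107) c3 [281. 255.] g2 [588. 163.] c2 [251. 127.]
('R', 107) c3 [311. 232.] g2 [617. 141.] c2 [242. 178.]
('L', 132) c3 [310. 285.] g2 [615. 191.] c2 [198. 120.]
('R', 132) c3 [340. 262.] g2 [644. 169.] c2 [189. 171.]
('L', 140) c3 [319. 295.] g2 [624. 201.] c2 [181. 117.]
('R', 140) c3 [350. 272.] g2 [653. 179.] c2 [172. 168.]
('L', 200) c3 [391. 369.] g2 [692. 272.] c2 [54. 99.]
('R', 200) c3 [421. 345.] g2 [721. 249.] c2 [ 45. 150.]
btn c3 [322. 239.] g2 [627. 148.] c2 [250. 209.]
btnopp c3 [275. 275.] g2 [582. 182.] c2 [263. 130.]
carton c3 [192. 220.] g2 [503. 129.] c2 [388. 113.]
carton c3 [164.  62.] g2 [476. -21.] c2 [574. 268.]
carton c3 [ 91. 112.] g2 [407.  27.] c2 [593. 142.]
```

Emit:
send_rows(motion=[[0,0.002,0,0],[0,0.004,0,0],[0,0.006,0,0],[0,0.006,0,0],[0,0.006,0,0]])

```text
t: 5.05
eef_pos: [0.5747, 0.1636, 0.1933]
orientation: [-2.399, -2.025, 0.003]
ft_force: [-9.1, 1.2, 7.8]
opening: 0.0379
finger_force: 25.6
```

Emit:
send_rows(motion=[[0,0.002,0,0],[0,0.004,0,0],[0,0.004,0,0],[0,0.004,0,0]])

```text
t: 5.45
eef_pos: [0.5747, 0.1635, 0.1931]
orientation: [-2.394, -2.023, 0.01]
ft_force: [-19.7, 2.8, 12.9]
opening: 0.038
finger_force: 27.6
```

Emit:
send_rows(motion=[[0,-0.004,0,0],[0,-0.006,0,0],[0,-0.006,0,0],[0.003,-0.006,0,0],[0.006,-0.006,0,0],[0.008,-0.006,0,0],[0.008,-0.006,0,0],[0.008,-0.006,0,0]])

```text
t: 6.25
eef_pos: [0.5751, 0.1716, 0.1933]
orientation: [-2.4, -2.026, 0.001]
ft_force: [-6.9, -0.3, 5.9]
opening: 0.0378
finger_force: 25.1
```

```bash
python3 -c "
from h import *
go(disp(0.001,.107),.19)"
```

```text
t 6.25 pos [0.5751 0.1716 0.1933] rel disp 0.0035 0.1149 yaw -9.7 tilt [-0.001  0.    -1.   ] op 0.0378 F [-6.9 -0.3  5.9] ff 25.1 j [0.18 0.44 0.08 1.21 0.   1.92]
  shift [-0.0079 -0.0025  0.0033] spin -0.4
```

Emit:
send_rows(motion=[[0.006,0,0,0],[0.012,0,0,0],[0.018,0,0,0],[0.024,0,0,0],[0.03,0,0,0],[0.036,0,0,0],[0.04,0,0,0],[0.041,0,0,0]])

```text
t: 7.05
eef_pos: [0.582, 0.2122, 0.1933]
orientation: [-2.4, -2.026, 0.001]
ft_force: [-6.0, -1.6, 5.4]
opening: 0.0381
finger_force: 25.1
```

Emit:
send_rows(motion=[[0.002,0,0,0],[0.004,0,0,0],[0.004,0,0,0],[0.004,0,0,0]])

```text
t: 7.45
eef_pos: [0.5825, 0.2145, 0.1933]
orientation: [2.4, 2.025, -0.004]
ft_force: [-7.5, -3.6, 6.6]
opening: 0.0376
finger_force: 25.2
```

Run:
```python
from h import *
go(disp(0.001,.107),.19)
d=grab('top');s=grab('side')
A=cv2.resize(d['frame'][155:235,130:230],None,fx=4,fy=4,interpolation=2)
B=cv2.resize(s['frame'][230:330,290:390],None,fx=4,fy=4,interpolation=2)
A=cv2.copyMakeBorder(A,0,80,0,0,0)
cv2.imwrite('pics/g3.png',np.clip(np.hstack([A,B])[:,:,::-1]*1.6,0,255).astype(np.uint8))
```

```text
t 7.45 pos [0.5825 0.2145 0.1933] rel disp 0.0039 0.1584 yaw -9.7 tilt [-0.001 -0.003 -1.   ] op 0.0376 F [-7.5 -3.6  6.6] ff 25.2 j [ 0.25  0.49  0.15  1.24 -0.    1.99]
  shift [-0.0515 -0.0025  0.0035] spin -0.4
```

View pics/g3.png

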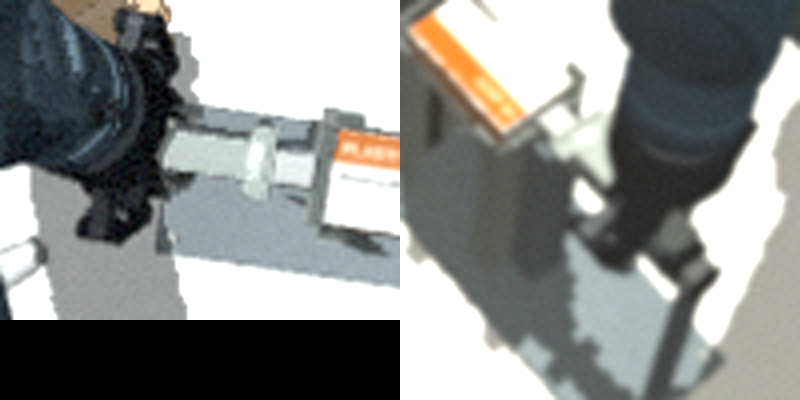

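The keeper is out (strap tip at (260,160), clear of the well). Releasing and rising.

Emit:
send_rows(motion=[[0,0,0,0],[0,0,0,0],[0,0,0,0],[0,0,0,0],[0,0,0,0],[0,0,0,0]], fingers=0)

```text
t: 8.15
eef_pos: [0.5835, 0.2159, 0.1934]
orientation: [2.401, 2.026, 0.001]
ft_force: [0.1, 0.5, 0.5]
opening: 0.0854
finger_force: 0.0
```

Emit:
send_rows(motion=[[0,0,-0.03,0],[0,0,-0.07,0],[0,0,-0.11,0],[0,0,-0.11,0]])

```text
t: 8.55
eef_pos: [0.5857, 0.2166, 0.31]
orientation: [2.397, 2.023, 0.016]
ft_force: [1.0, 2.0, 0.5]
opening: 0.0857
finger_force: 0.0
```

Run:
```python
from h import *
go(disp(0.000,0),.30)
```

```text
t 8.55 pos [0.5857 0.2166 0.31  ] rel disp 0.0068 0.161 yaw -9.7 tilt [ 0.011  0.003 -1.   ] op 0.0857 F [1.  2.  0.5] ff 0.0 j [ 0.25  0.48  0.44  1.52 -0.    1.99]
  shift [-0.1611 -0.0058  0.0092] spin -0.4
```

Emit:
send_rows(motion=[[-0.045,-0.002,0,0],[-0.09,-0.004,0,0],[-0.135,-0.0055,0,-0.4],[-0.158,-0.0055,0,-0.4],[-0.158,-0.0055,0,-0.4],[-0.158,-0.0055,0,-0.4]])

```text
t: 9.15
eef_pos: [0.5511, 0.0609, 0.303]
orientation: [-2.395, -2.033, -0.0]
ft_force: [-0.0, -0.0, -0.0]
opening: 0.0856
finger_force: 0.0
```

Run:
```python
from h import *
go(disp(0.000,0),.18)
d=grab('top','t1.png')
```

```text
t 9.15 pos [0.5511 0.0609 0.303 ] rel disp -0.0022 0.0018 yaw -9.3 tilt [ 0.  0. -1.] op 0.0856 F [-0. -0. -0.] ff 0.0 j [-0.    0.33  0.2   1.44  0.    1.73]
  shift [-0.0018  0.0022  0.123 ] spin -0.0
```

Emit:
send_rows(motion=[[-0.002,0.002,0.03,0],[-0.002,0.002,0.065,0],[-0.002,0.002,0.1,0],[-0.002,0.002,0.123,0],[-0.002,0.002,0.123,0],[-0.002,0.002,0.123,0]])

```text
t: 9.8
eef_pos: [0.5528, 0.0598, 0.1804]
orientation: [-2.392, -2.036, 0.001]
ft_force: [1.1, -0.0, 0.5]
opening: 0.0855
finger_force: 0.0
```

Emit:
send_rows(motion=[[0,0,0,0],[0,0,0,0],[0,0,0,0],[0,0,0,0],[0,0,0,0],[0,0,0,0],[0,0,0,0],[0,0,0,0]], fingers=1, squeeze=40)

```text
t: 10.6
eef_pos: [0.5528, 0.0587, 0.1802]
orientation: [2.394, 2.034, -0.0]
ft_force: [1.1, -0.2, 0.9]
opening: 0.0596
finger_force: 24.1
```

Emit:
send_rows(motion=[[0,0,-0.02,0],[0,0,-0.045,0],[0,0,-0.07,0],[0,0,-0.085,0],[0.01,-0.035,-0.085,0],[0.025,-0.075,-0.085,0],[0.04,-0.11,-0.085,0],[0.04,-0.125,-0.085,0]])

```text
t: 11.4
eef_pos: [0.4322, 0.1197, 0.2648]
orientation: [-2.389, -2.036, 0.004]
ft_force: [0.5, -0.4, -0.7]
opening: 0.0594
finger_force: 51.7
```

Run:
```python
from h import *
go(disp(-.125,.04),.012)
```

```text
t 11.4 pos [0.4322 0.1197 0.2648] rel disp -0.1291 0.0406 yaw -9.1 tilt [-0.003  0.    -1.   ] op 0.0594 F [ 0.5 -0.4 -0.7] ff 51.7 j [ 0.13  0.11 -0.18  1.28  0.    1.86]
  shift [-0.0006  0.0049  0.2527] spin 0.2
```

Emit:
send_rows(motion=[[0,0,0.045,0],[0,0,0.09,0],[0,0,0.135,0],[0,0,0.175,0],[0,0,0.21,0],[0,0,0.235,0],[0,0,0.24,0],[0,0,0.24,0]])

```text
t: 12.2
eef_pos: [0.4346, 0.1182, 0.0247]
orientation: [-2.393, -2.034, 0.004]
ft_force: [-0.4, 0.0, -1.0]
opening: 0.0592
finger_force: 51.5
```

Emit:
send_rows(motion=[[0,0,0.003,0],[0,0,0.006,0],[0,0,0.009,0],[0,0,0.011,0],[0,0,0.011,0]])

```text
t: 12.7
eef_pos: [0.4358, 0.1184, 0.0143]
orientation: [2.394, 2.034, -0.0]
ft_force: [0.1, 0.3, -0.9]
opening: 0.0595
finger_force: 51.6
```

Run:
```python
from h import *
go(disp(-.125,.04),.012)
```

```text
t 12.7 pos [0.4358 0.1184 0.0143] rel disp -0.1253 0.0398 yaw -9.3 tilt [ 0. -0. -1.] op 0.0595 F [ 0.1  0.3 -0.9] ff 51.6 j [ 0.12  0.33 -0.61  0.63 -0.    1.86]
  shift [0.0002 0.0003 0.0023] spin 0.0
```

Emit:
send_rows(motion=[[0,0,0.002,0],[0,0,0.004,0],[0,0,0.006,0],[0,0,0.006,0],[0,0,0.006,0]])

```text
t: 13.2
eef_pos: [0.4359, 0.1184, 0.0086]
orientation: [2.394, 2.034, 0.0]
ft_force: [-1.8, -0.2, 6.2]
opening: 0.0596
finger_force: 52.6
```

Emit:
send_rows(motion=[[0,0,-0.001,0],[0,0,-0.001,0],[0,0,-0.001,0],[0,0,-0.001,0],[0,0,-0.001,0]], fingers=0)

```text
t: 13.7
eef_pos: [0.4359, 0.1184, 0.0092]
orientation: [2.394, 2.035, -0.0]
ft_force: [0.4, -0.1, 0.1]
opening: 0.0852
finger_force: 0.0
```

Emit:
send_rows(motion=[[0,0,-0.04,0],[0,0,-0.09,0],[0,0,-0.14,0],[0,0,-0.19,0],[0,0,-0.24,0],[-0.04,0,-0.26,0],[-0.09,0,-0.26,0],[-0.135,0,-0.26,0]])

```text
t: 14.5
eef_pos: [0.4145, -0.0162, 0.2705]
orientation: [2.39, 2.035, 0.003]
ft_force: [1.2, -1.0, -0.4]
opening: 0.0849
finger_force: 0.0
```

Run:
```python
from h import *
d=grab('top','t2.png')
go((.4243,-.3458),.2,-15.3)
```

```text
t 14.55 pos [ 0.4132 -0.0223  0.2699] rel disp -0.1249 -0.1026 yaw -9.6 tilt [ 0.    -0.006 -1.   ] op 0.0856 F [-1.3 -3.5  0.1] ff 0.0 j [-0.2   0.04 -0.25  1.28 -0.01  1.54]
  shift [-0.3166  0.065   0.0719] spin 5.7
```

View pics/t2.png

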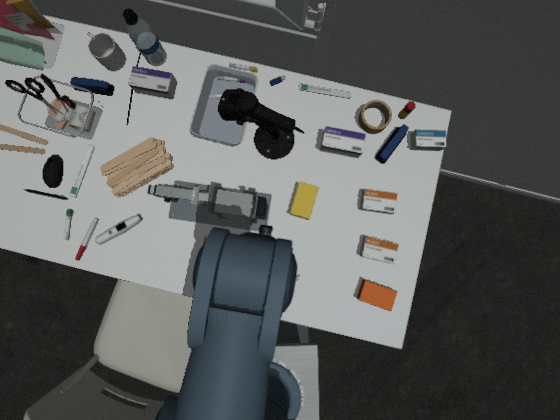

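```bash
cat >> h.py <<'E'
def bands(d):
    f=cv2.cvtColor(d['frame'],cv2.COLOR_RGB2HSV);m=cv2.inRange(f,(5,110,60),(20,255,255))
    n,l,st,c=cv2.connectedComponentsWithStats(m)
    for i in range(1,n):
        if st[i,4]>60:
            r=cv2.minAreaRect(np.argwhere(l==i)[:,::-1].astype(np.float32))
            B=np.array([onz(d,u,v,.04)[:2] for u,v in cv2.boxPoints(r)])
            e=max((B[1]-B[0],B[2]-B[1]),key=np.linalg.norm);an=np.degrees(np.arctan2(e[1],e[0]))%180
            p=onz(d,*c[i],.04)[:2]
            print('band px',c[i].round(1),'area',st[i,4],'xy',p.round(4),'long ang',an.round(1),'len',np.linalg.norm(e).round(3))
E
python3 - <<'E'
from h import *
d=get_image('top');bands(d)
d['frame']=cv2.imread('pics/top0.png')[:,:,::-1].copy();print('t0');bands(d)
E
```

```text
band px [21.7  5.6] area 207 xy [1.2011 0.7358] long ang 62.2 len 0.111
band px [381.3 194.2] area 172 xy [ 0.5844 -0.3556] long ang 81.0 len 0.093
band px [382.2 243.5] area 176 xy [ 0.4408 -0.3519] long ang 74.7 len 0.094
band px [377.5 295.2] area 729 xy [ 0.2939 -0.3323] long ang 69.1 len 0.104
t0
band px [21.   5.2] area 198 xy [1.2024 0.7381] long ang 68.7 len 0.107
band px [236.2 194. ] area 215 xy [0.5932 0.068 ] long ang 80.7 len 0.108
band px [381.1 194.2] area 175 xy [ 0.5844 -0.3551] long ang 81.1 len 0.095
band px [382.2 243.5] area 178 xy [ 0.4408 -0.3521] long ang 76.0 len 0.094
band px [377.5 295.2] area 724 xy [ 0.2937 -0.3325] long ang 69.1 len 0.102
```

Emit:
send_rows(motion=[[-0.045,0.009,0,3],[-0.09,0.018,0,5.7],[-0.138,0.028,0,5.7],[-0.185,0.038,0,5.7],[-0.23,0.048,0.01,5.7],[-0.275,0.057,0.03,5.7],[-0.316,0.065,0.06,5.7],[-0.316,0.065,0.09,5.7]])

```text
t: 15.4
eef_pos: [0.4283, -0.342, 0.1782]
orientation: [2.493, 1.905, -0.001]
ft_force: [0.3, 1.0, 0.6]
opening: 0.0854
finger_force: 0.0
```

Run:
```python
from h import *
go((.4243,-.3458),.012,-15.3)
bands(grab('side'))
```

```text
t 15.4 pos [ 0.4283 -0.342   0.1782] rel disp -0.0583 -0.4157 yaw -15.2 tilt [ 0.002 -0.003 -1.   ] op 0.0854 F [0.3 1.  0.6] ff 0.0 j [-0.79  0.34 -0.11  1.12 -0.    1.05]
  shift [-0.0043 -0.0033  0.1662] spin 0.1
band px [273.  159.6] area 492 xy [ 0.3038 -0.3219] long ang 68.1 len 0.128
band px [238.8 178.4] area 120 xy [ 0.4423 -0.3504] long ang 75.8 len 0.09
band px [206.9 203.6] area 139 xy [ 0.5855 -0.3529] long ang 79.9 len 0.092
band px [147.1 241.9] area 67 xy [ 0.8082 -0.3824] long ang 168.6 len 0.082
band px [152.5 259.4] area 106 xy [ 0.8356 -0.3216] long ang 164.4 len 0.083
band px [346.6 263.8] area 147 xy [0.4548 0.1206] long ang 81.2 len 0.094
band px [369.  383.7] area 466 xy [0.6903 0.3789] long ang 123.6 len 0.174
band px [331.9 390. ] area 66 xy [0.7663 0.3181] long ang 93.0 len 0.041
```

Emit:
send_rows(motion=[[-0.0035,-0.004,0.04,0],[-0.0035,-0.004,0.08,0],[-0.0035,-0.004,0.12,0],[-0.0035,-0.004,0.15,0],[-0.0035,-0.004,0.163,0],[-0.0035,-0.004,0.163,0],[-0.0035,-0.004,0.163,0]])

```text
t: 16.15
eef_pos: [0.4232, -0.339, 0.017]
orientation: [2.491, 1.914, 0.0]
ft_force: [-0.5, 1.0, 1.2]
opening: 0.0853
finger_force: 0.0
```

Run:
```python
from h import *
go((.4235,-.346),.012,-15.3)
```

```text
t 16.15 pos [ 0.4232 -0.339   0.017 ] rel disp -0.0638 -0.4136 yaw -14.9 tilt [ 0.  0. -1.] op 0.0853 F [-0.5  1.   1.2] ff 0.0 j [-0.79  0.48 -0.36  0.73  0.    1.04]
  shift [-0.0067  0.0021  0.005 ] spin 0.4
```

Emit:
send_rows(motion=[[-0.0065,0.002,0.005,0.4],[-0.0065,0.002,0.005,0.4],[-0.0065,0.002,0.005,0.4]])

```text
t: 16.45
eef_pos: [0.4233, -0.3471, 0.0121]
orientation: [2.498, 1.903, 0.0]
ft_force: [-0.3, -0.2, -0.9]
opening: 0.0852
finger_force: 0.0
```

Emit:
send_rows(motion=[[0,0,0,0],[0,0,0,0],[0,0,0,0],[0,0,0,0],[0,0,0,0],[0,0,0,0]], fingers=1, squeeze=50)

```text
t: 17.05
eef_pos: [0.423, -0.3467, 0.0118]
orientation: [2.498, 1.904, -0.0]
ft_force: [-1.0, 0.3, 5.1]
opening: 0.0592
finger_force: 55.2
```

Run:
```python
from h import *
go(disp(0,0),.3)
```

```text
t 17.05 pos [ 0.423  -0.3467  0.0118] rel disp -0.0627 -0.4211 yaw -15.4 tilt [ 0.001 -0.001 -1.   ] op 0.0592 F [-1.   0.3  5.1] ff 55.2 j [-0.8   0.49 -0.36  0.72 -0.    1.04]
  shift [ 0.4252  0.018  -0.2884] spin -6.1
```

Emit:
send_rows(motion=[[0,0,-0.03,0],[0,0,-0.075,0],[0,0,-0.12,0],[0.01,0,-0.165,0],[0.03,0.002,-0.21,0],[0.05,0.003,-0.255,-3],[0.085,0.004,-0.286,-6.1],[0.13,0.006,-0.286,-6.1]])

```text
t: 17.85
eef_pos: [0.465, -0.2237, 0.3018]
orientation: [2.389, 2.027, 0.003]
ft_force: [0.5, 0.2, -0.3]
opening: 0.0591
finger_force: 55.0
```

Run:
```python
from h import *
go(disp(0,0),.3)
```

```text
t 17.85 pos [ 0.465  -0.2237  0.3018] rel disp -0.0411 -0.293 yaw -9.4 tilt [ 0.007 -0.005 -1.   ] op 0.0591 F [ 0.5  0.2 -0.3] ff 55.0 j [-0.57  0.24  0.07  1.39 -0.    1.16]
  shift [0.293  0.0407 0.001 ] spin -0.1
```

Emit:
send_rows(motion=[[0.04,0.006,0,0],[0.085,0.012,0,0],[0.13,0.018,0,0],[0.175,0.024,0,0],[0.22,0.03,0,0],[0.26,0.036,0,0],[0.288,0.04,0,0],[0.288,0.04,0,0]])

```text
t: 18.65
eef_pos: [0.549, 0.0586, 0.296]
orientation: [-2.387, -2.039, 0.001]
ft_force: [-0.3, -0.2, -1.7]
opening: 0.0589
finger_force: 54.9
```

Emit:
send_rows(motion=[[0,0,0,0],[0,0,0,0]])

```text
t: 18.85
eef_pos: [0.5485, 0.0543, 0.2968]
orientation: [-2.395, -2.033, 0.002]
ft_force: [0.5, -0.3, -1.9]
opening: 0.0592
finger_force: 54.9
```

Run:
```python
from h import *
go(disp(0,0),.226)
d=grab('top');s=grab('side')
A=cv2.resize(d['frame'][155:255,180:280],None,fx=4,fy=4,interpolation=2)
B=cv2.resize(s['frame'][190:290,270:370],None,fx=4,fy=4,interpolation=2)
cv2.imwrite('pics/g4.png',np.clip(np.hstack([A,B])[:,:,::-1]*1.4,0,255).astype(np.uint8))
```

```text
t 18.85 pos [0.5485 0.0543 0.2968] rel disp -0.0038 -0.0051 yaw -9.3 tilt [-0.001 -0.001 -1.   ] op 0.0592 F [ 0.5 -0.3 -1.9] ff 54.9 j [-0.02  0.32  0.17  1.42 -0.    1.72]
  shift [0.0052 0.0038 0.0708] spin -0.0
```

View pics/g4.png

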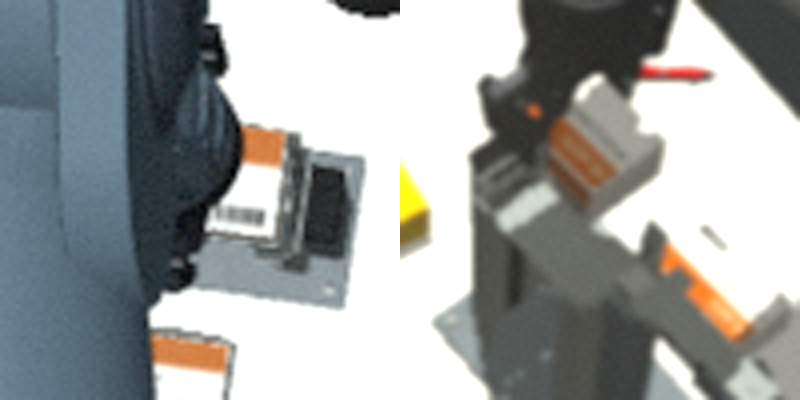

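Run:
```python
from h import *
d=grab('top')
for u,v in((285,133),(275,240)):
    p=onz(d,180+u/4,155+v/4,.327)[:2]-WELL; print(p@DX,p@DY)
```

```text
0.023724644935228495 -0.05223664270895343
-0.034516304609893925 -0.055530524753699496
```

Emit:
send_rows(motion=[[0.005,0.004,0,0],[0.005,0.004,0.03,0],[0.005,0.004,0.06,0],[0.005,0.004,0.075,0],[0.005,0.004,0.085,0],[0.005,0.004,0.095,0],[0.005,0.004,0.1,0],[0.005,0.004,0.1,0]])

```text
t: 19.8
eef_pos: [0.5537, 0.0595, 0.197]
orientation: [-2.394, -2.034, 0.0]
ft_force: [0.5, 0.3, -2.0]
opening: 0.0593
finger_force: 54.8
```

Run:
```python
from h import *
go(disp(0,0),.188)
```

```text
t 19.8 pos [0.5537 0.0595 0.197 ] rel disp 0.0005 0.0008 yaw -9.3 tilt [-0. -0. -1.] op 0.0593 F [ 0.5  0.3 -2. ] ff 54.8 j [-0.01  0.35 -0.05  1.17 -0.    1.73]
  shift [-0.0008 -0.0005  0.009 ] spin 0.0
```

In the mouth without contact. Lower a little more and release, then rise and go for carton A.

Emit:
send_rows(motion=[[0,0,0.005,0],[0,0,0.009,0],[0,0,0.011,0],[0,0,0.011,0]])

```text
t: 20.2
eef_pos: [0.554, 0.0595, 0.1864]
orientation: [2.393, 2.034, 0.001]
ft_force: [0.8, 0.4, 0.1]
opening: 0.0594
finger_force: 55.1
```

Emit:
send_rows(motion=[[0,0,0,0],[0,0,0,0],[0,0,0,0],[0,0,0,0],[0,0,0,0],[0,0,0,0]], fingers=0)

```text
t: 20.8
eef_pos: [0.5537, 0.0595, 0.1863]
orientation: [2.394, 2.034, -0.0]
ft_force: [-0.2, -0.4, -0.5]
opening: 0.0852
finger_force: 0.0
```

Emit:
send_rows(motion=[[0,0,-0.03,0],[0,0,-0.07,0],[0,0,-0.115,0],[-0.04,0,-0.115,0],[-0.085,0,-0.115,0],[-0.13,0,-0.115,0],[-0.16,0,-0.115,0],[-0.16,0,-0.115,0]])

```text
t: 21.6
eef_pos: [0.5274, -0.1018, 0.3013]
orientation: [2.398, 2.028, -0.001]
ft_force: [1.3, 0.8, 0.4]
opening: 0.085
finger_force: 0.0
```

Run:
```python
from h import *
go((.5645,-.3494),.2,-9)
d=grab('top');bands(d)
s=grab('side')
A=cv2.resize(d['frame'][135:265,180:330],None,fx=2.67,fy=2.67,interpolation=2)
B=cv2.resize(s['frame'][190:290,260:375],None,fx=3.47,fy=3.47,interpolation=2)[:347]
A=A[:347]
cv2.imwrite('pics/g5.png',np.clip(np.hstack([A,B])[:,:,::-1]*1.4,0,255).astype(np.uint8))
```

```text
t 21.6 pos [ 0.5274 -0.1018  0.3013] rel disp 0.0007 -0.1626 yaw -9.6 tilt [-0.    -0.001 -1.   ] op 0.085 F [1.3 0.8 0.4] ff 0.0 j [-0.31  0.29  0.14  1.42 -0.    1.43]
  shift [-0.2378  0.0778  0.1016] spin -0.6
band px [23.7  7.1] area 259 xy [1.1956 0.7291] long ang 65.0 len 0.14
band px [233.3 193.3] area 246 xy [0.5955 0.0763] long ang 81.2 len 0.11
band px [384.3 194.6] area 141 xy [ 0.5829 -0.3642] long ang 80.8 len 0.08
band px [220.6 242.3] area 180 xy [0.4541 0.1142] long ang 80.8 len 0.092
band px [376.7 294.8] area 765 xy [ 0.2949 -0.3302] long ang 69.1 len 0.105
```

View pics/g5.png

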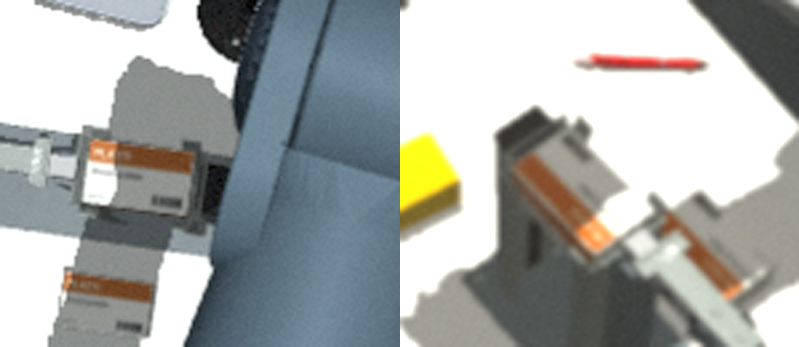

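Emit:
send_rows(motion=[[-0.04,0.013,0,0],[-0.085,0.028,0,0],[-0.13,0.043,0,0],[-0.175,0.057,0.02,0],[-0.21,0.069,0.05,0],[-0.238,0.078,0.085,0],[-0.238,0.078,0.13,0],[-0.238,0.078,0.15,0]])

```text
t: 22.5
eef_pos: [0.5652, -0.3439, 0.1459]
orientation: [-2.388, -2.031, 0.002]
ft_force: [-1.0, 0.5, -0.9]
opening: 0.0856
finger_force: 0.0
```

Emit:
send_rows(motion=[[0,0,0,0],[0,0,0,0]])

```text
t: 22.7
eef_pos: [0.5672, -0.3447, 0.1518]
orientation: [-2.392, -2.036, -0.0]
ft_force: [0.3, 0.2, -0.1]
opening: 0.0853
finger_force: 0.0
```

Run:
```python
from h import *
go((.5645,-.351),.012,-9.3)
bands(grab('side'))
```

```text
t 22.7 pos [ 0.5672 -0.3447  0.1518] rel disp 0.0792 -0.3959 yaw -9.2 tilt [-0.  0. -1.] op 0.0853 F [ 0.3  0.2 -0.1] ff 0.0 j [-0.64  0.59  0.22  1.2   0.    1.09]
  shift [-0.0067 -0.0017  0.1398] spin 0.1
band px [273.  159.6] area 492 xy [ 0.3038 -0.322 ] long ang 68.1 len 0.13
band px [206.5 203. ] area 130 xy [ 0.5848 -0.3556] long ang 80.6 len 0.089
band px [306.7 248.3] area 241 xy [ 0.4941 -0.0024] long ang 82.1 len 0.111
band px [147.6 241.8] area 69 xy [ 0.807  -0.3815] long ang 168.6 len 0.082
band px [152.7 258.9] area 103 xy [ 0.8342 -0.3224] long ang 164.4 len 0.083
band px [347.6 264.3] area 112 xy [0.4541 0.1236] long ang 81.2 len 0.087
band px [369.1 383.7] area 467 xy [0.6901 0.3792] long ang 123.8 len 0.176
```

Emit:
send_rows(motion=[[-0.0065,-0.002,0.03,0],[-0.0065,-0.002,0.07,0],[-0.0065,-0.002,0.11,0],[-0.0065,-0.002,0.132,0],[-0.0065,-0.002,0.1395,0],[-0.0065,-0.002,0.1395,0],[-0.0065,-0.002,0.1395,0]])

```text
t: 23.45
eef_pos: [0.5655, -0.3531, 0.0145]
orientation: [2.39, 2.032, 0.001]
ft_force: [0.4, -0.2, 0.9]
opening: 0.0856
finger_force: 0.0
```

Emit:
send_rows(motion=[[0,0,0,0],[0,0,0,0],[0,0,0,0],[0,0,0,0],[0,0,0,0],[0,0,0,0]], fingers=1)

```text
t: 24.05
eef_pos: [0.5649, -0.353, 0.014]
orientation: [2.391, 2.032, 0.001]
ft_force: [-0.1, 0.3, 5.1]
opening: 0.0594
finger_force: 55.7
```

Run:
```python
from h import *
go(disp(0,0),.325)
```

```text
t 24.05 pos [ 0.5649 -0.353   0.014 ] rel disp 0.0783 -0.4045 yaw -9.3 tilt [ 0.003 -0.002 -1.   ] op 0.0594 F [-0.1  0.3  5.1] ff 55.7 j [-0.65  0.69  0.02  0.9  -0.    1.08]
  shift [ 0.4039 -0.0771 -0.312 ] spin 0.0
```

Emit:
send_rows(motion=[[0,0,-0.03,0],[0,0,-0.075,0],[0,0,-0.12,0],[0,0,-0.165,0],[0.02,-0.004,-0.21,0],[0.04,-0.008,-0.255,0],[0.07,-0.014,-0.29,0],[0.11,-0.021,-0.31,0]])

```text
t: 24.85
eef_pos: [0.5611, -0.2406, 0.3257]
orientation: [2.392, 2.028, 0.003]
ft_force: [0.9, -0.7, -1.7]
opening: 0.0591
finger_force: 54.9
```

Emit:
send_rows(motion=[[0.045,-0.008,0,0],[0.09,-0.017,0,0],[0.135,-0.026,0,0],[0.18,-0.034,0,0],[0.225,-0.043,0,0],[0.26,-0.05,0,0],[0.285,-0.054,0,0],[0.29,-0.055,0,0]])

```text
t: 25.65
eef_pos: [0.5524, 0.0578, 0.3222]
orientation: [-2.39, -2.039, -0.001]
ft_force: [0.3, 0.3, -1.5]
opening: 0.0592
finger_force: 54.8
```

Emit:
send_rows(motion=[[0,0,0,0],[0,0,0,0],[0,0,0,0]])

```text
t: 25.95
eef_pos: [0.5531, 0.0538, 0.3218]
orientation: [2.395, 2.032, -0.001]
ft_force: [0.0, 0.2, -1.6]
opening: 0.0588
finger_force: 54.8
```

Run:
```python
from h import *
go(disp(0,0),.23)
d=grab('top','t3.png')
f=cv2.cvtColor(d['frame'],cv2.COLOR_RGB2HSV);m=cv2.inRange(f,(5,110,60),(20,255,255))
n,l,st,c=cv2.connectedComponentsWithStats(m)
for i in range(1,n):
    if st[i,4]>40:
        q=np.argwhere(l==i)[:,::-1];Z=[(onz(d,u,v,state()['eef_pos'][2]+.026)[:2]-WELL) for u,v in q];Z=np.array(Z);y=Z@DY;x=Z@DX
        print(c[i].round(),'x',np.percentile(x,[2,98]).round(4),'y',np.percentile(y,[2,98]).round(4))
```

```text
t 25.95 pos [0.5531 0.0538 0.3218] rel disp 0.0009 -0.005 yaw -9.4 tilt [-0. -0. -1.] op 0.0588 F [ 0.   0.2 -1.6] ff 54.8 j [-0.02  0.34  0.25  1.49 -0.    1.72]
  shift [ 0.005  -0.0009  0.0918] spin -0.1
[25.  8.] x [0.3318 0.3744] y [0.4645 0.5618]
[244. 188.] x [0.0114 0.0282] y [-0.0477 -0.0274]
[225. 243.] x [-0.1066 -0.0946] y [-0.0382  0.002 ]
[377. 295.] x [-0.1863 -0.139 ] y [-0.3806 -0.3083]
```

Emit:
send_rows(motion=[[0.003,-0.001,0.03,0],[0.003,-0.001,0.06,0],[0.003,-0.001,0.08,0],[0.003,-0.001,0.09,0],[0.003,-0.001,0.095,0],[0.003,-0.001,0.1,0],[0.003,-0.001,0.105,0],[0.003,-0.001,0.108,0]])

```text
t: 26.8
eef_pos: [0.5532, 0.058, 0.2143]
orientation: [2.393, 2.033, 0.002]
ft_force: [0.2, -0.8, -0.9]
opening: 0.0588
finger_force: 54.8
```

Run:
```python
from h import *
go(disp(0,-.002),.192)
```

```text
t 26.8 pos [0.5532 0.058  0.2143] rel disp 0.0003 -0.0007 yaw -9.3 tilt [ 0.002 -0.    -1.   ] op 0.0588 F [ 0.2 -0.8 -0.9] ff 54.8 j [-0.01  0.34 -0.01  1.21 -0.    1.72]
  shift [-0.0013 -0.0004  0.0223] spin 0.0
```

Sinking fine. Continue gently, then release.

Emit:
send_rows(motion=[[-0.001,0,0.004,0],[-0.001,0,0.008,0],[-0.001,0,0.012,0],[-0.001,0,0.016,0],[-0.001,0,0.02,0],[-0.001,0,0.023,0],[-0.001,0,0.023,0],[-0.001,0,0.023,0]])

```text
t: 27.6
eef_pos: [0.552, 0.0572, 0.1906]
orientation: [-2.393, -2.034, 0.001]
ft_force: [0.0, 0.1, 0.6]
opening: 0.0594
finger_force: 54.8
```

Emit:
send_rows(motion=[[0,0,0,0],[0,0,0,0],[0,0,0,0],[0,0,0,0],[0,0,0,0],[0,0,0,0]], fingers=0)

```text
t: 28.2
eef_pos: [0.5523, 0.0572, 0.1908]
orientation: [2.394, 2.035, -0.0]
ft_force: [-0.6, 0.0, 0.2]
opening: 0.0855
finger_force: 0.0
```

Emit:
send_rows(motion=[[0,0,-0.03,0],[0,0,-0.07,0],[0,0,-0.115,0],[0,-0.035,-0.115,0],[0,-0.075,-0.115,0],[-0.045,-0.075,-0.115,0],[-0.09,-0.075,-0.115,0],[-0.13,-0.075,-0.115,0]])

```text
t: 29.0
eef_pos: [0.4567, -0.0601, 0.3061]
orientation: [2.392, 2.035, 0.0]
ft_force: [1.2, -0.1, -0.7]
opening: 0.0854
finger_force: 0.0
```

Emit:
send_rows(motion=[[-0.02,0,0,0],[-0.02,0,0,0],[-0.02,0,0,0]])

```text
t: 29.3
eef_pos: [0.4541, -0.0787, 0.3058]
orientation: [-2.395, -2.033, -0.001]
ft_force: [-0.5, -0.2, -0.6]
opening: 0.0856
finger_force: 0.0
```

Run:
```python
from h import *
go(disp(-.125,.04),.2)
d=grab('top');bands(d)
s=grab('side')
A=cv2.resize(d['frame'][135:265,180:330],None,fx=2.67,fy=2.67,interpolation=2)
B=cv2.resize(s['frame'][190:290,260:375],None,fx=3.47,fy=3.47,interpolation=2)[:347]
A=A[:347]
cv2.imwrite('pics/g6.png',np.clip(np.hstack([A,B])[:,:,::-1]*1.4,0,255).astype(np.uint8))
```

```text
t 29.3 pos [ 0.4541 -0.0787  0.3058] rel disp -0.0754 -0.1516 yaw -9.3 tilt [ 0.     0.001 -1.   ] op 0.0856 F [-0.5 -0.2 -0.6] ff 0.0 j [-0.31  0.13 -0.05  1.39  0.    1.42]
  shift [ 0.1915 -0.0497  0.1059] spin -0.0
band px [23.2  6.7] area 248 xy [1.197  0.7306] long ang 63.5 len 0.134
band px [233.5 194.2] area 248 xy [0.5928 0.0756] long ang 80.7 len 0.111
band px [220.6 242.3] area 181 xy [0.4541 0.1143] long ang 80.8 len 0.092
band px [377.1 294.9] area 751 xy [ 0.2945 -0.3311] long ang 69.1 len 0.105
```

View pics/g6.png

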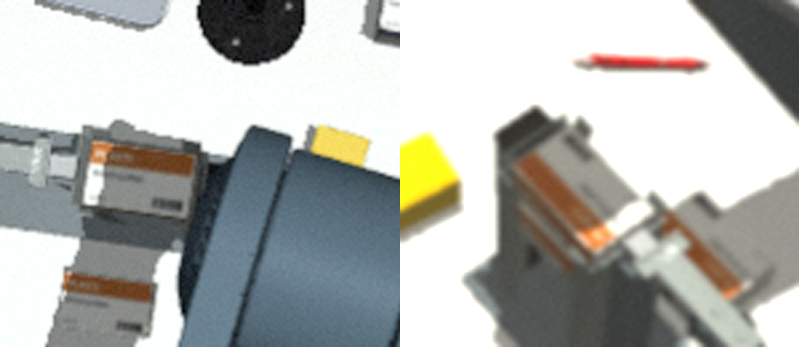

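Emit:
send_rows(motion=[[0.045,-0.012,0,0],[0.09,-0.024,0,0],[0.135,-0.036,0,0],[0.175,-0.046,0.01,0],[0.1915,-0.05,0.04,0],[0.1915,-0.05,0.085,0],[0.1915,-0.05,0.13,0],[0.1915,-0.05,0.16,0]])

```text
t: 30.2
eef_pos: [0.4336, 0.1197, 0.143]
orientation: [-2.389, -2.037, 0.004]
ft_force: [-0.5, 0.4, -0.3]
opening: 0.0853
finger_force: 0.0
```

Emit:
send_rows(motion=[[0,0,0,0],[0,0,0,0]])

```text
t: 30.4
eef_pos: [0.4353, 0.1191, 0.1462]
orientation: [-2.392, -2.036, 0.001]
ft_force: [1.0, -0.6, 0.8]
opening: 0.0855
finger_force: 0.0
```

Run:
```python
from h import *
go(disp(-.1253,.0398),.010)
```

```text
t 30.4 pos [0.4353 0.1191 0.1462] rel disp -0.1259 0.0404 yaw -9.2 tilt [-0.001 -0.    -1.   ] op 0.0855 F [ 1.  -0.6  0.8] ff 0.0 j [ 0.13  0.18 -0.42  0.98  0.    1.86]
  shift [-0.0006  0.0007  0.1362] spin 0.1
```

Emit:
send_rows(motion=[[-0.0005,0.0005,0.04,0],[-0.0005,0.0005,0.08,0],[-0.0005,0.0005,0.115,0],[-0.0005,0.0005,0.13,0],[-0.0005,0.0005,0.135,0],[-0.0005,0.0005,0.135,0],[-0.0005,0.0005,0.135,0]])

```text
t: 31.1
eef_pos: [0.4383, 0.1181, 0.0127]
orientation: [2.392, 2.033, 0.005]
ft_force: [-0.5, -0.0, -0.1]
opening: 0.0853
finger_force: 0.0
```

Emit:
send_rows(motion=[[0,0,0,0],[0,0,0,0],[0,0,0,0],[0,0,0,0],[0,0,0,0],[0,0,0,0]], fingers=1)

```text
t: 31.7
eef_pos: [0.4373, 0.1179, 0.0121]
orientation: [2.393, 2.034, 0.003]
ft_force: [-0.9, 0.3, 6.7]
opening: 0.0591
finger_force: 53.6
```

Run:
```python
from h import *
go(disp(-.125,.04),.32)
```

```text
t 31.7 pos [0.4373 0.1179 0.0121] rel disp -0.1237 0.0396 yaw -9.3 tilt [ 0.003  0.    -1.   ] op 0.0591 F [-0.9  0.3  6.7] ff 53.6 j [ 0.12  0.34 -0.61  0.62  0.    1.86]
  shift [ 0.0006 -0.0005 -0.3079] spin 0.0
```

Emit:
send_rows(motion=[[0,0,-0.03,0],[0,0,-0.075,0],[0,0,-0.12,0],[0,0,-0.165,0],[0,0,-0.21,0],[0,0,-0.255,0],[0,0,-0.295,0],[0,0.01,-0.308,0]])

```text
t: 32.5
eef_pos: [0.4467, 0.1164, 0.3239]
orientation: [2.39, 2.033, 0.009]
ft_force: [1.0, -0.7, -2.6]
opening: 0.0589
finger_force: 55.7
```

Emit:
send_rows(motion=[[-0.012,0.035,0,0],[-0.025,0.07,0,0],[-0.039,0.1,0,0],[-0.039,0.114,0,0],[-0.039,0.114,0,0],[-0.039,0.114,0,0]])

```text
t: 33.1
eef_pos: [0.5515, 0.0593, 0.3186]
orientation: [-2.393, -2.034, 0.001]
ft_force: [0.0, 0.1, -1.8]
opening: 0.059
finger_force: 55.5
```

Run:
```python
from h import *
go(disp(0,0),.19)
```

```text
t 33.1 pos [0.5515 0.0593 0.3186] rel disp -0.0015 0.0003 yaw -9.3 tilt [-0.001  0.    -1.   ] op 0.059 F [ 0.   0.1 -1.8] ff 55.5 j [-0.01  0.33  0.24  1.48  0.    1.73]
  shift [-0.0003  0.0017  0.1286] spin 0.0
```

Emit:
send_rows(motion=[[0,0.0015,0.03,0],[0,0.0015,0.06,0],[0,0.0015,0.08,0],[0,0.0015,0.09,0],[0,0.0015,0.095,0],[0,0.0015,0.1,0],[0,0.0015,0.104,0],[0,0.0015,0.108,0]])

```text
t: 33.9
eef_pos: [0.5542, 0.0591, 0.2115]
orientation: [2.393, 2.034, 0.002]
ft_force: [0.2, 0.3, -0.3]
opening: 0.0593
finger_force: 55.6
```

Emit:
send_rows(motion=[[0,0,0.004,0],[0,0,0.008,0],[0,0,0.012,0],[0,0,0.016,0],[0,0,0.019,0],[0,0,0.021,0],[0,0,0.021,0],[0,0,0.021,0]])

```text
t: 34.7
eef_pos: [0.5534, 0.0589, 0.1897]
orientation: [-2.394, -2.034, 0.001]
ft_force: [0.1, 0.4, 0.3]
opening: 0.0589
finger_force: 55.5
```

Run:
```python
from h import *
go(disp(0,0),.19)
```

```text
t 34.7 pos [0.5534 0.0589 0.1897] rel disp 0.0004 0.0002 yaw -9.3 tilt [-0. -0. -1.] op 0.0589 F [0.1 0.4 0.3] ff 55.5 j [-0.01  0.35 -0.06  1.16 -0.    1.72]
  shift [-0.0002 -0.0004 -0.0003] spin 0.0
```

Emit:
send_rows(motion=[[0,0,0,0],[0,0,0,0],[0,0,0,0],[0,0,0,0],[0,0,0,0],[0,0,0,0]], fingers=0)

```text
t: 35.3
eef_pos: [0.5536, 0.059, 0.1898]
orientation: [2.394, 2.034, -0.0]
ft_force: [0.7, -0.6, -0.2]
opening: 0.0855
finger_force: 0.0
```

Emit:
send_rows(motion=[[0,0,-0.03,0],[0,0,-0.07,0],[0,0,-0.11,0],[0.04,0,-0.11,0],[0.085,0,-0.11,0],[0.13,0.001,-0.11,0],[0.157,0.001,-0.11,0],[0.157,0.001,-0.11,0]])

```text
t: 36.1
eef_pos: [0.5799, 0.2173, 0.299]
orientation: [-2.388, -2.039, -0.0]
ft_force: [0.7, -0.0, -0.1]
opening: 0.0855
finger_force: 0.0
```

Emit:
send_rows(motion=[[0,0,0,0],[0,0,0,0],[0,0,0,0]])

```text
t: 36.4
eef_pos: [0.5799, 0.2126, 0.3]
orientation: [2.395, 2.032, -0.0]
ft_force: [-1.2, -0.6, -0.4]
opening: 0.0855
finger_force: 0.0
```

Run:
```python
from h import *
go(disp(.001,.157),.192)
d=grab('top');bands(d)
s=grab('side')
A=cv2.resize(d['frame'][150:250,130:280],None,fx=2.67,fy=2.67,interpolation=2)
B=cv2.resize(s['frame'][190:290,260:375],None,fx=3.47,fy=3.47,interpolation=2)[:267]
cv2.imwrite('pics/g7.png',np.clip(np.hstack([A[:267],B])[:,:,::-1]*1.4,0,255).astype(np.uint8))
```

```text
t 36.4 pos [0.5799 0.2126 0.3   ] rel disp 0.0017 0.1561 yaw -9.4 tilt [ 0. -0. -1.] op 0.0855 F [-1.2 -0.6 -0.4] ff 0.0 j [ 0.25  0.47  0.4   1.5  -0.    1.98]
  shift [ 0.0009 -0.0007  0.108 ] spin -0.1
band px [22.9  6.2] area 226 xy [1.1988 0.732 ] long ang 65.5 len 0.129
band px [233.7 193.8] area 243 xy [0.5938 0.0752] long ang 80.7 len 0.111
band px [377.1 295. ] area 749 xy [ 0.2945 -0.3311] long ang 69.1 len 0.105
```

View pics/g7.png

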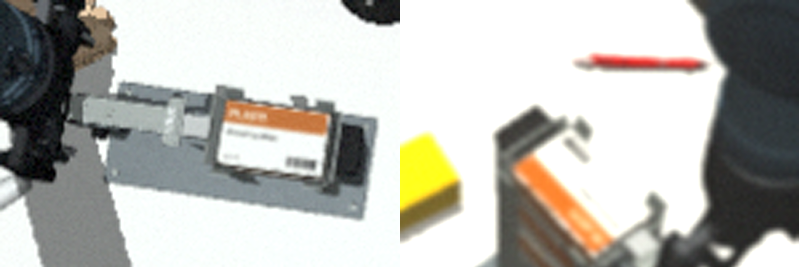

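The old carton is flat on top (band at about (275,120)) and the keeper is clear at (130,115). Now the keeper.

Emit:
send_rows(motion=[[0.001,0.0015,0.03,0],[0.001,0.0015,0.06,0],[0.001,0.0015,0.09,0],[0.001,0.0015,0.107,0],[0.001,0.0015,0.107,0],[0.001,0.0015,0.107,0]])

```text
t: 37.1
eef_pos: [0.5816, 0.214, 0.1933]
orientation: [2.394, 2.034, -0.0]
ft_force: [0.1, 0.1, 0.4]
opening: 0.0854
finger_force: 0.0
```

Emit:
send_rows(motion=[[0,0,0,0],[0,0,0,0],[0,0,0,0],[0,0,0,0],[0,0,0,0],[0,0,0,0],[0,0,0,0],[0,0,0,0]], fingers=1, squeeze=25)

```text
t: 37.9
eef_pos: [0.5805, 0.215, 0.1938]
orientation: [-2.392, -2.034, 0.0]
ft_force: [-5.6, -0.7, 6.2]
opening: 0.0378
finger_force: 24.6
```

Run:
```python
from h import *
go(disp(.003,.1045),.192)
```

```text
t 37.9 pos [0.5805 0.215  0.1938] rel disp 0.0019 0.1586 yaw -9.2 tilt [-0.001  0.001 -1.   ] op 0.0378 F [-5.6 -0.7  6.2] ff 24.6 j [0.25 0.48 0.14 1.23 0.   1.98]
  shift [-0.0541  0.0011  0.0018] spin 0.1
```

Emit:
send_rows(motion=[[-0.003,0,0,0],[-0.008,0,0,0],[-0.014,0,0,0],[-0.02,0,0,0],[-0.026,0,0,0],[-0.032,0,0,0],[-0.036,0,0,0],[-0.036,0,0,0]])

```text
t: 38.7
eef_pos: [0.5746, 0.1792, 0.1938]
orientation: [-2.393, -2.034, 0.0]
ft_force: [-6.1, 0.3, 6.3]
opening: 0.0375
finger_force: 24.6
```

Emit:
send_rows(motion=[[-0.005,0,0,0],[-0.01,0,0,0],[-0.014,0,0,0],[-0.018,0,0,0],[-0.018,0,0,0],[-0.018,0,0,0]])

```text
t: 39.3
eef_pos: [0.5719, 0.1627, 0.1938]
orientation: [-2.391, -2.034, -0.002]
ft_force: [-4.5, 3.4, 5.9]
opening: 0.0379
finger_force: 25.0
```

Run:
```python
from h import *
go(disp(.003,.1045),.192)
```

```text
t 39.3 pos [0.5719 0.1627 0.1938] rel disp 0.0018 0.1056 yaw -9.2 tilt [-0.001  0.003 -1.   ] op 0.0379 F [-4.5  3.4  5.9] ff 25.0 j [0.17 0.43 0.06 1.2  0.   1.9 ]
  shift [-0.0011  0.0012  0.0018] spin 0.1
```

Emit:
send_rows(motion=[[-0.001,0,0,0],[-0.002,0,0,0],[-0.002,0,0,0]])

```text
t: 39.6
eef_pos: [0.5718, 0.1627, 0.1938]
orientation: [-2.387, -2.033, -0.007]
ft_force: [-4.5, 9.4, 3.5]
opening: 0.0382
finger_force: 24.9
```

Emit:
send_rows(motion=[[0,0,0,0],[0,0,0,0],[0,0,0,0],[0,0,0,0],[0,0,0,0],[0,0,0,0]], fingers=0)

```text
t: 40.2
eef_pos: [0.5727, 0.1591, 0.1928]
orientation: [2.394, 2.034, 0.0]
ft_force: [-0.0, -0.2, 0.0]
opening: 0.0856
finger_force: 0.0
```

Emit:
send_rows(motion=[[0,0,-0.03,0],[0,0,-0.07,0],[0,0,-0.115,0],[0,-0.04,-0.13,0],[0.02,-0.08,-0.13,0],[0.06,-0.1,-0.13,0],[0.1,-0.12,-0.13,0],[0.13,-0.14,-0.13,0]])

```text
t: 41.0
eef_pos: [0.4546, 0.312, 0.3229]
orientation: [-2.393, -2.035, -0.001]
ft_force: [0.0, -0.5, 0.7]
opening: 0.0857
finger_force: 0.0
```

Emit:
send_rows(motion=[[0.02,0,0,0],[0.02,0,0,0],[0.02,0,0,0],[0.02,0,0,0],[0.02,0,0,0]])

```text
t: 41.5
eef_pos: [0.4589, 0.3288, 0.3229]
orientation: [2.395, 2.032, -0.0]
ft_force: [-0.2, -0.1, -0.1]
opening: 0.0853
finger_force: 0.0
```

Run:
```python
from h import *
d=grab('top');s=grab('side');go(disp(0,0),.3)
A=cv2.resize(d['frame'][150:250,130:280],None,fx=2.67,fy=2.67,interpolation=2)
B=cv2.resize(s['frame'][210:310,275:390],None,fx=3.47,fy=3.47,interpolation=2)[:267]
cv2.imwrite('pics/g8.png',np.clip(np.hstack([A[:267],B])[:,:,::-1]*1.4,0,255).astype(np.uint8))
```

```text
t 41.6 pos [0.4588 0.329  0.3229] rel disp -0.1366 0.2514 yaw -9.4 tilt [ 0. -0. -1.] op 0.0853 F [ 0.3 -0.1 -0.2] ff 0.0 j [ 0.51  0.36  0.28  1.5  -0.    2.24]
  shift [-0.2513  0.1368  0.023 ] spin -0.1
```

View pics/g8.png

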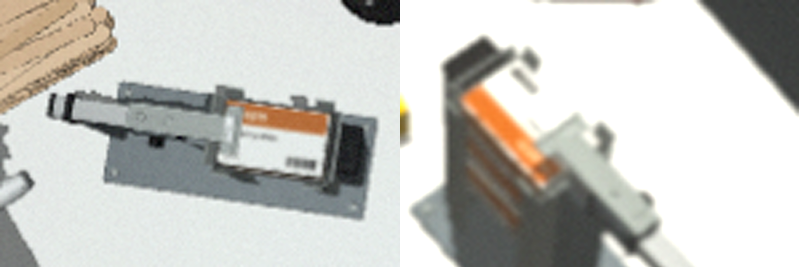

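The keeper's strap is over the carton end at (235,130), the button stands out at (156,141), and the side view shows three bands in the well.

```bash
python3 -c "
from plant import *
print(finish_job())"
```

```text
the job is handed in; nothing more can be done
None
```

I've handed the job in; no verdict came back. The last pictures showed both new cartons in the well with the old one flat on top, and the keeper shut with its button out. The test carton was not touched.

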